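# Set the step attenuator to its third click

## Robot

A 7-joint arm with a two-finger parallel gripper is mounted at the origin on a cart in front of the work surface, level with it; the furniture and walls round the work are solid. World frame = base frame: x ahead of the robot, y to its left, z up, the work surface at z = 0. Lengths are in m, angles in rad, forces in N, time in s.
With the tool pointing down it reaches from about 0.35 to 0.9 m from the base axis. Payload 8.1 kg.
Tool frame: the origin (TCP) lies between the finger pads; the fingertips stand 19 mm ahead of it and the grasp point (between the pads) is the TCP; z points along the fingers, y is the line along which they close (so a half turn about z gives the same grasp; the last joint's range is limited). The gripper opens to 85 mm and grips with 20 to 120 N. Pads are 22 mm wide; open, the fingers measure 114 mm over their backs; the gripper's body (76 mm by 85 mm) begins 54 mm behind the grasp point. The pads swing forward as they close: fully open they stand 13 mm farther back than shut.
Start: joints at [-1.311, 0.434, 0.025, 1.573, -0.012, 1.134, -0.075], TCP at [0.222, 0.584, 0.25] pointing down, gripper open.
Joint ranges: [-2.62, 2.62], [-0.44, 2.09], [-1.27, 1.32], [0.08, 2.57], [-1.32, 4.46], [0.12, 2], [-2.74, 2.74]. Speed limits (rad/s): [2.22, 2.22, 3.01, 3.01, 3.14, 3.14, 3.14].

## Interface

Orientations are given as a unit quaternion [w, x, y, z].
In Python, from bench import ctrl gives the robot as it stands.
- The arm moves only by the tool arm_command, never from a script. Its argument "deltas" is a list of rows, each a list of 4 numbers: the shift along the tool's x, y, z in cm, then the turn about the tool's z in degrees. In form: [[tx, ty, tz, spin], ...]. A call has 1 to 10 rows; each row shifts and turns the commanded pose from where the row before left it, along the tool's axes as they then stand; what a row does not reach is not made up. A row lasts 1/12 s, in which the tool goes at most 41.7 mm and 7.16 degrees, less where a joint would pass 70% of its speed; a pose out of reach is approached as far as the arm can. A call is refused whole if a number of a shift passes 4.17 or a number of a turn 7.16, either way. A call with a gripper value outside its range is refused whole. "fingers" is the opening, from -1 (shut) to 1 (fully open), so that 0 is half open, set as the call begins (left out, the last holds). The fingers move at their own pace and stop on an object; the grip force is fixed at half the most. Time passes only in rows, so rows that do not move let the fingers close. It gives the time, the measured TCP pose, the force, the opening and the grip force at its end, in the units of the state.
- ctrl.get_state(): the state, without advancing time (a new reading comes with each control period).
- ctrl.grab_frame(name): name is "scene" or "top" or "wrist"; returns a dict with "frame" (480x640x3 uint8, red, green, blue), "camera_matrix" (3x3 intrinsics, pixels), "R" (3x3) and "t" (3): a world point X has camera coordinates R X + t. Camera axes: x right, y down, z forward; pixel columns grow to the right and rows downward; lengths in m; the calibration is good to about 2 mm. A picture is of the moment at which its call begins. There is no depth.
- ctrl.finish_job(): hands the job in; it is judged then, once.
Trained networks look in a picture, given as the dict that the camera call returned (one of the last four; its "shot" number tells which), for a name from the list of things; names that differ only in an ending like _2 or _b are one class to them, and where a whole thing is asked for, a point or a joint stands for the part that bears it (a point fixed in the world has none). Each returns a list of dicts, best first, with "score" (0 to 1); they miss things now and then, are a little off and sometimes report something else, mostly with a low value. They report only what shows in the picture. A call takes as long as a camera call.
- ctrl.search_frame(picture, thing): "bbox" ([left, top, width, height] in pixels, round what is visible of it).
The state is a dict: "time_s": time; "qpos": joint angles; "joint_velocities": joint speeds; "effort": joint torques, N m; "tool_pos": TCP position; "tcp_rot": TCP orientation; "wrist_force": force on the tool from outside, world axes, zero at the start; "torque": the same for the moment, N m; "grip_width": finger opening in m; "grasp_force": force on a finger pad.
Only numpy, scipy, OpenCV 4.12 (cv2) and the standard library are available. Lean on these libraries where they do the work, as an engineer would, in place of code of your own. Each camera call takes 0.05 s, during which the arm holds its last target. There are 200 camera calls.

## Task

The step attenuator on the bench must be set by count, since its stops carry no numbers. With your fingertips only, without pinching the lever knob, push the knob gently to the right-hand end of its slot, then push it left click by click and stop at the third click, without letting it run on to the fourth. Leave the motor, the circuit board and the tape around it where they are.

Things in the scene. Friction and masses are not known exactly. Their poses are not given: they have to be found in the camera images.
- attenuator: step attenuator, grey metal case with aluminium top panel, 90 (x) x 176 (y) x 48 mm high, fixed to the bench. Origin: centre of its underside. x points to its back (two sockets stick out 14 mm), y along its slot, to the left seen from the robot, z up; turned up to 30 degrees either way. The slot is centred on top; engraved lines beside it mark the six notches, 14 mm apart, y = -35 to +35 mm.
- lever (a joint): lever travel along the case's +y (m): 0 at the right-hand end stop, 0.070 at the left. Notches at 0, 0.014 (first click), 0.028, 0.042 (third), 0.056, 0.070; starts in or near the first or second. Leaving a notch takes about 6 N, fading to almost nothing half-way (7 mm on); past that the lever jumps by itself into the next notch, up to 6 mm ahead of the finger, and stays. It may not pass 0.050.
- knob_top (a point): centre of the top face of the lever's black knob, 94 mm above the bench; moves with the lever, at x = 0, y = -35 mm + joint value in the case's frame. The knob is an upright rounded block, 16 mm along the slot, 30 mm across it, 34 mm tall (its underside 12 mm above the case's top face), on a short steel stem.
- motor: small bare dc motor, a silvery can lying on the bench behind the right half of the case, 37 x 71 x 27 mm, loose; origin at the centre of its underside. Not to be moved.
- board: green circuit board with parts on it, lying on the bench behind the left half of the case, 60 x 85 x 22 mm, loose; origin at the centre of its underside. Not to be moved.
- tape: flat roll of black tape, lying on the bench right of the case, 64 mm across, 19 mm high, loose; origin at the centre of its underside. Not to be moved.

How it is judged:
By the outcome, as a careful person would: the job done as asked, in the order asked, and still so for the second after the job is handed in, with the robot touching nothing.
It also fails if it takes over 56 s, if anything falls off the work surface, if the arm or the gripper's body presses on something with over 40 N, if the wrist force passes 120 N, or if a joint passes its speed limit or range.

## Working session

There is one attempt and no reset: what is moved stays moved. The work goes in short steps, Python scripts to look and compute and a tool call to move; the robot and the scene stay as the last step left them, time stands still between calls to the robot, and variables do not carry over. Pictures are saved under pics/ and viewed, at most 10 in all, crops included, and the job is handed in when it is done.

Besides the shell and the picture viewer there is one more tool, called as a command line: name --pt "numbers of a row" for each row, then --argument value for the rest. arm_command: Moves the arm, as the interface text tells. Its arguments: {"type":"object","properties":{"deltas":{"type":"array"},"fingers":{"type":"number"}},"required":["deltas"]}

```bash
mkdir -p pics; python3 - <<'E'
from bench import ctrl
import cv2,numpy as np
s=ctrl.get_state();print(s['time_s'],s['tool_pos'],s['tcp_rot'],s['grip_width'])
for n in("top","scene"):
    p=ctrl.grab_frame(n);cv2.imwrite(f'pics/{n}1.png',p['frame'][:,:,::-1])
    print(n,p['camera_matrix'].tolist() if hasattr(p['camera_matrix'],'tolist') else p['camera_matrix'],np.round(p['R'],3).tolist(),np.round(p['t'],3).tolist())
    for t in("attenuator","knob_top","motor","board","tape"):
        print(t,[(np.round(d['bbox']).tolist(),round(d['score'],2)) for d in ctrl.search_frame(p,t)[:2]])
print(ctrl.get_state()['time_s'])
E
```

```text
0.0 [0.22166682 0.58384812 0.24951294] [-6.44252916e-05  1.80411263e-01  9.83590935e-01 -8.02575920e-04] 0.08553161750520685
top [[588.8748644811684, 0.0, 315.6292699888965], [0.0, 588.8748644811684, 238.74464915059826], [0.0, 0.0, 1.0]] [[0.017, -1.0, -0.001], [-0.988, -0.017, -0.151], [0.151, 0.004, -0.988]] [-0.183, 0.575, 0.942]
attenuator [([282.0, 222.0, 114.0, 82.0], 0.95)]
knob_top [([345.0, 243.0, 10.0, 19.0], 0.77)]
motor [([342.0, 176.0, 39.0, 26.0], 0.77)]
board []
tape [([412.0, 224.0, 37.0, 38.0], 0.88)]
scene [[570.4452288681937, 0.0, 315.2391798432683], [0.0, 570.4452288681937, 244.1960369723203], [0.0, 0.0, 1.0]] [[-0.795, -0.607, -0.015], [-0.353, 0.483, -0.801], [0.494, -0.631, -0.598]] [0.378, 0.36, 0.577]
attenuator [([316.0, 231.0, 82.0, 95.0], 0.71)]
knob_top [([355.0, 228.0, 17.0, 29.0], 0.68)]
motor [([299.0, 226.0, 30.0, 27.0], 0.98), ([354.0, 229.0, 19.0, 29.0], 0.18)]
board [([259.0, 267.0, 50.0, 42.0], 0.84)]
tape [([373.0, 215.0, 38.0, 25.0], 0.8)]
0.6
```

```bash
python3 - <<'E'
import cv2
a=cv2.imread('pics/top1.png')[160:320,250:460];cv2.imwrite('pics/c1.png',cv2.resize(a,None,fx=3.75,fy=3.75,interpolation=cv2.INTER_CUBIC))
E
```

```text
(no output)
```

View pics/c1.png

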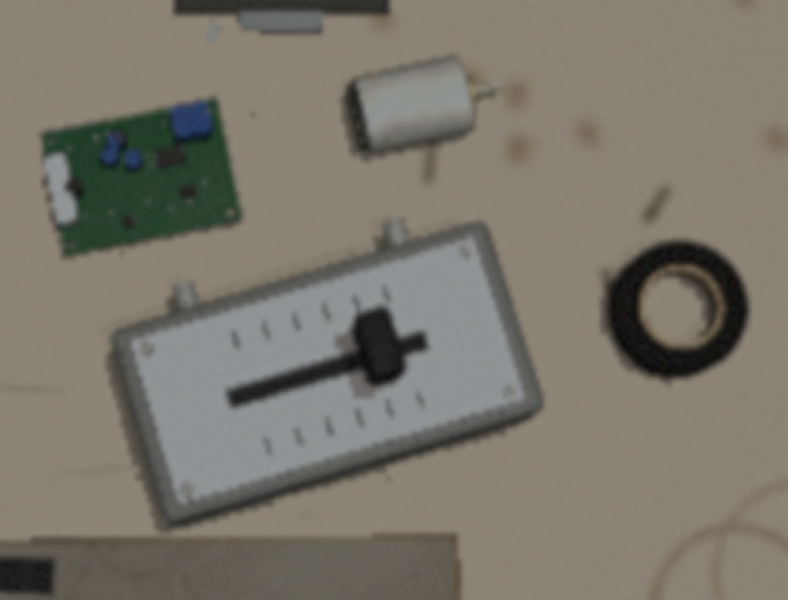

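View pics/scene1.png

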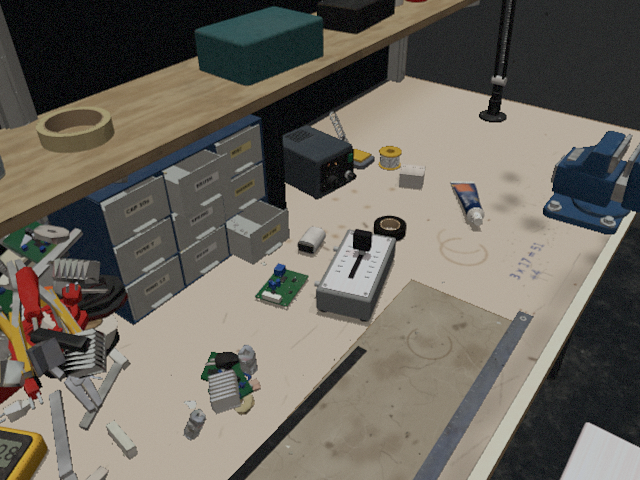

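The crop shows the case turned about 15°, with knob near (380,345), slot (230,397)–(425,340), and tick rows from (236,339)–(387,293) and (267,445)–(421,400). The motor and board are behind the case and the tape to its right. The scene view shows a shelf and drawers behind.

```bash
cat > h.py <<'E'
import numpy as np
def px2w(p,uv,z):
    K,R,t=[np.array(p[k]) for k in("camera_matrix","R","t")]
    d=R.T@np.linalg.solve(K,[uv[0],uv[1],1.]);c=-R.T@t
    return c+d*(z-c[2])/d[2]
E
python3 - <<'E'
from bench import ctrl
from h import *
import json
p=ctrl.grab_frame("top")
f=lambda c,z:px2w(p,(250+(c[0]+.5)/3.75-.5,160+(c[1]+.5)/3.75-.5),z)
B=np.array([f(c,.048) for c in[(236,339),(266,330),(296,321),(326,311),(356,302),(387,293)]])[:,:2]
F=np.array([f(c,.048) for c in[(267,445),(298,436),(328,427),(361,418),(390,409),(421,400)]])[:,:2]
c=(B.mean(0)+F.mean(0))/2
v=(B[0]-B[-1]+F[0]-F[-1]);print('pitch',np.linalg.norm(v)/20)
th=np.arctan2(-v[0],v[1]);print('c',c,'th',np.degrees(th))
R=np.array([[np.cos(th),-np.sin(th)],[np.sin(th),np.cos(th)]])
L=lambda w:R.T@(w[:2]-c)
print('ticks',[np.round(L(b)*1e3,1).tolist() for b in (B[0],B[-1],F[0],F[-1])])
for q in[(118,335),(487,228),(540,405),(165,520)]:print('corner',L(f(q,.048)))
for q in[(230,397),(425,340)]:print('slot',L(f(q,.048)))
print('knob',L(f((376,343),.094)))
print('tape',L(f((678,310),.019)),'cam',-np.array(p['R']).T@p['t'])
w=lambda x,y:c+R@[x,y]
for y in(-.035,0,.035):print(y,w(0,y))
q=ctrl.grab_frame("scene")
for s in[ctrl.search_frame(q,"knob_top")[0]['bbox']]:print(L(px2w(q,(s[0]+s[2]/2,s[1]+4),.094)))
E
```

```text
pitch 0.0070497837827795725
c [ 0.54579854 -0.20941444] th 17.66681225401251
ticks [[24.5, 35.0], [25.0, -35.2], [-24.5, 35.4], [-25.0, -35.4]]
corner [0.04121642 0.08456691]
corner [ 0.04017685 -0.08666076]
corner [-0.04216296 -0.08501828]
corner [-0.04314819  0.0876217 ]
slot [0.00050107 0.044911  ]
slot [-3.69419613e-06 -4.50864103e-02]
knob [-9.32257535e-05 -1.96406187e-02]
tape [-0.01699057 -0.16329672] cam [ 0.42915032 -0.17737301  1.01800151]
-0.035 [ 0.55642038 -0.24276375]
0 [ 0.54579854 -0.20941444]
0.035 [ 0.5351767  -0.17606513]
[-0.00397358 -0.01545007]
```

arm_command --pt "0 0 0 6.44" --pt "0 0 0 6.44" --pt "0 0 0 6.44" --pt "0 0 0 6.44" --pt "0 0 0 6.44" --pt "0 0 0 6.44" --pt "0 0 0 6.44" --pt "0 0 0 6.42" --pt "0 0 0 0" --fingers -1

```text
time_s: 1.5
tool_pos: [0.2217, 0.5844, 0.2503]
tcp_rot: [0.0, 0.592, 0.806, 0.0]
wrist_force: [0.5, -0.3, 0.4]
grip_width: -0.0001
grasp_force: 0.0
```

arm_command --pt "-2 0.2 0 0" --pt "-3 0.2 0 0" --pt "-3.5 0.3 0 0" --pt "-3.5 0.3 0 0" --pt "-3.5 0.3 0 0" --pt "-3.5 0.3 0 0" --pt "-3.5 0.3 0 0" --pt "-3.5 0.3 0 0" --pt "-3.5 0.3 0 0" --pt "-3.5 0.3 0 0"

```text
time_s: 2.33
tool_pos: [0.3493, 0.2769, 0.2506]
tcp_rot: [0.0, 0.588, 0.809, 0.0]
wrist_force: [-0.1, 0.1, -0.2]
grip_width: 0.0002
grasp_force: 0.0
```

arm_command --pt "-3.5 0.3 0 0" --pt "-3.5 0.3 0 0" --pt "-3.5 0.3 0 0" --pt "-3.5 0.3 0 0" --pt "-3.5 0.3 0 0" --pt "-3.5 0.3 0 0" --pt "-3.5 0.3 0 0" --pt "-3.5 0.3 0 0" --pt "-3 0.3 0 0" --pt "-2 0.2 0 0"

```text
time_s: 3.17
tool_pos: [0.4777, -0.0304, 0.2507]
tcp_rot: [0.001, 0.589, 0.808, 0.0]
wrist_force: [0.3, 0.5, -0.4]
grip_width: 0.0002
grasp_force: 0.0
```

```bash
cat >> h.py <<'E'
th=np.radians(17.67);C=np.array([.5458,-.2094])
RC=np.array([[np.cos(th),-np.sin(th)],[np.sin(th),np.cos(th)]])
def rep(ctrl,goal=None):
    from scipy.spatial.transform import Rotation as Ro
    s=ctrl.get_state();q=s['tcp_rot'];M=Ro.from_quat([q[1],q[2],q[3],q[0]]).as_matrix();T=np.array(s['tool_pos'])
    print('t',round(s['time_s'],2),'local mm',np.round(RC.T@(T[:2]-C)*1e3,1),'z',round(T[2]*1e3,1),'xyaw',np.degrees(np.arctan2(M[1,0],M[0,0]))-107.67,'zax',M[:,2].round(3),'F local',np.round(RC.T@s['wrist_force'][:2],1),round(s['wrist_force'][2],1),'grip',s['grip_width'])
    if goal is not None: print('delta cm',M.T@(np.append(C+RC@np.array(goal[:2]),goal[2])-T)*100)
E
python3 -c "
from bench import ctrl;from h import *
rep(ctrl,(0,.03,.15))"
```

```text
t 3.17 local mm [-10.5 191.3] z 250.7 xyaw 0.13775311271079715 zax [ 0.001 -0.001 -1.   ] F local [0.5 0.3] -0.4 grip 0.0001700280533795418
delta cm [-16.11628451   1.0034046   10.09379882]
```

arm_command --pt "-3 0.3 1.5 0" --pt "-3 0.2 2 0" --pt "-3 0.2 2 0" --pt "-2 0.2 2 0" --pt "-1 0.1 1 0" --pt "0 0 0 0" --pt "0 0 0 0" --pt "0 0 0 0"

```text
time_s: 3.83
tool_pos: [0.5231, -0.1376, 0.1659]
tcp_rot: [0.0, 0.589, 0.808, 0.0]
wrist_force: [-0.3, 0.2, -0.1]
grip_width: 0.0001
grasp_force: 0.0
```

```bash
python3 -c "
from bench import ctrl;from h import *
rep(ctrl,(0,.03,.12))"
```

```text
t 3.83 local mm [ 0.1 75.3] z 165.9 xyaw 0.17373530429246387 zax [ 0.     0.001 -1.   ] F local [-0.2  0.3] -0.1 grip 8.146257207017697e-05
delta cm [-4.53413956 -0.03037096  4.58525207]
```

arm_command --pt "-2.0 0 2 0" --pt "-2.0 0 1.5 0" --pt "-0.5 0 1 0" --pt "0 0 1 0" --pt "0 0 1 0" --pt "0 0 0.7 0" --pt "0 0 0.5 0" --pt "0 0 0.1 0" --pt "0 0 0 0" --pt "0 0 0 0"

```text
time_s: 4.67
tool_pos: [0.5369, -0.1809, 0.0877]
tcp_rot: [0.0, 0.59, 0.808, 0.0]
wrist_force: [-0.1, -0.2, 0.2]
grip_width: 0.0003
grasp_force: 0.0
```

arm_command --pt "-0.6 0 0 0" --pt "-0.6 0 0 0" --pt "-0.6 0 0 0" --pt "-0.5 0 0 0" --pt "-0.2 0 0 0" --pt "-0.1 0 0 0" --pt "0 0 0 0" --pt "0 0 0 0"

```text
time_s: 5.33
tool_pos: [0.5445, -0.2058, 0.0872]
tcp_rot: [-0.0, 0.59, 0.808, 0.0]
wrist_force: [0.8, 0.0, -0.9]
grip_width: 0.0004
grasp_force: 0.0
```

```bash
python3 - <<'E'
from bench import ctrl;from h import *
import cv2
rep(ctrl)
p=ctrl.grab_frame("top");a=p['frame'][180:300,270:430,::-1];b=ctrl.grab_frame("scene")['frame'][180:300,270:430,::-1]
cv2.imwrite('pics/c2.png',cv2.resize(np.vstack([a,b]),None,fx=2.5,fy=2.5,interpolation=cv2.INTER_CUBIC))
E
```

```text
t 5.33 local mm [-0.2  3.8] z 87.2 xyaw 0.03593972108878063 zax [-0.  0. -1.] F local [ 0.8 -0.2] -0.9 grip 0.00039877684398035126
```

View pics/c2.png

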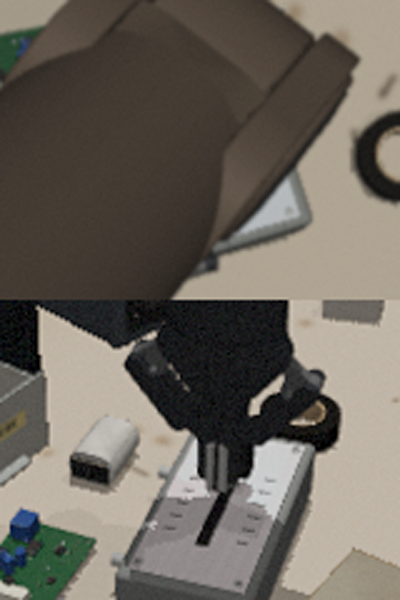

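The shut fingertips stand over the slot just left of the knob, clear of the panel; motor and tape are undisturbed.

arm_command --pt "-0.2 0 0 0" --pt "-0.2 0 0 0" --pt "-0.1 0 0 0" --pt "-0.1 0 0 0" --pt "0 0 0 0" --pt "0 0 0 0"

```text
time_s: 5.93
tool_pos: [0.5463, -0.2118, 0.0873]
tcp_rot: [-0.0, 0.59, 0.807, 0.0]
wrist_force: [-0.5, 0.2, -0.0]
grip_width: 0.0001
grasp_force: 0.0
```

arm_command --pt "-0.1 0 0 0" --pt "-0.1 0 0 0" --pt "-0.1 0 0 0" --pt "0 0 0 0" --pt "0 0 0 0"

```text
time_s: 6.35
tool_pos: [0.5467, -0.2125, 0.0872]
tcp_rot: [-0.002, 0.589, 0.808, 0.001]
wrist_force: [-3.9, 6.6, 5.4]
grip_width: -0.0
grasp_force: 3.7
```

```bash
python3 -c "
from bench import ctrl;from h import *
rep(ctrl)"
```

```text
t 6.35 local mm [-0.1 -3.2] z 87.2 xyaw 0.10958249638957795 zax [-0.002  0.003 -1.   ] F local [-1.7  7.5] 5.4 grip -1.933667470046177e-05
```

arm_command --pt "-0.1 0 0 0" --pt "-0.1 0 0 0" --pt "0 0 0 0" --pt "0 0 0 0"

```text
time_s: 6.68
tool_pos: [0.5469, -0.2129, 0.0871]
tcp_rot: [-0.003, 0.589, 0.808, 0.001]
wrist_force: [-4.8, 11.9, 8.6]
grip_width: -0.0001
grasp_force: 6.2
```

arm_command --pt "-0.1 0 0 0" --pt "-0.1 0 0 0" --pt "0 0 0 0" --pt "0 0 0 0"

```text
time_s: 7.02
tool_pos: [0.5476, -0.2153, 0.087]
tcp_rot: [-0.002, 0.589, 0.808, 0.001]
wrist_force: [-2.9, 9.1, 5.5]
grip_width: 0.0002
grasp_force: 4.6
```

arm_command --pt "-0.1 0 0 0" --pt "-0.1 0 0 0" --pt "0 0 0 0" --pt "0 0 0 0"

```text
time_s: 7.35
tool_pos: [0.5493, -0.2209, 0.0874]
tcp_rot: [0.0, 0.59, 0.807, -0.0]
wrist_force: [-0.2, 0.8, 0.0]
grip_width: 0.0002
grasp_force: 0.0
```

```bash
python3 -c "
from bench import ctrl;from h import *
rep(ctrl)"
```

```text
t 7.35 local mm [ -0.2 -12. ] z 87.4 xyaw 0.018781618984647253 zax [ 0.    -0.001 -1.   ] F local [0.1 0.8] 0.0 grip 0.00018717110034209092
```

arm_command --pt "-0.1 0 0 0" --pt "-0.1 0 0 0" --pt "-0.1 0 0 0" --pt "0 0 0 0" --pt "0 0 0 0"

```text
time_s: 7.77
tool_pos: [0.55, -0.2234, 0.0873]
tcp_rot: [0.0, 0.59, 0.807, -0.0]
wrist_force: [-0.3, -0.1, 1.1]
grip_width: -0.0005
grasp_force: 0.0
```

arm_command --pt "-0.1 0 0 0" --pt "-0.1 0 0 0" --pt "0 0 0 0" --pt "0 0 0 0"

```text
time_s: 8.1
tool_pos: [0.5506, -0.225, 0.0873]
tcp_rot: [-0.0, 0.59, 0.808, 0.0]
wrist_force: [-0.1, 0.4, -0.1]
grip_width: 0.0
grasp_force: 0.2
```

```bash
python3 -c "
from bench import ctrl;from h import *
rep(ctrl)"
```

```text
t 8.1 local mm [ -0.1 -16.3] z 87.3 xyaw 0.04500550461519026 zax [-0.  0. -1.] F local [-0.   0.4] -0.1 grip 9.294753036399787e-06
```

Press lightly against the end stop.

arm_command --pt "-0.1 0 0 0" --pt "-0.1 0 0 0" --pt "0 0 0 0" --pt "0 0 0 0"

```text
time_s: 8.43
tool_pos: [0.5507, -0.2252, 0.0872]
tcp_rot: [-0.001, 0.589, 0.808, 0.001]
wrist_force: [-3.6, 6.0, 5.0]
grip_width: 0.0003
grasp_force: 3.4
```

```bash
python3 -c "
from bench import ctrl;from h import *
rep(ctrl)"
```

```text
t 8.43 local mm [ -0.1 -16.5] z 87.2 xyaw 0.10007550724959913 zax [-0.001  0.003 -1.   ] F local [-1.6  6.8] 5.0 grip 0.00025490340228507755
```

arm_command --pt "-0.1 0 0 0" --pt "0 0 0 0" --pt "0 0 0 0"

```text
time_s: 8.68
tool_pos: [0.5508, -0.2253, 0.0871]
tcp_rot: [-0.002, 0.589, 0.808, 0.001]
wrist_force: [-4.1, 9.1, 7.4]
grip_width: 0.0001
grasp_force: 4.9
```

arm_command --pt "0.5 0 0 0" --pt "1 0 0 0" --pt "0.5 0 -0.5 0" --pt "0 0 -1.5 0" --pt "0 0 -2 0" --pt "0 0 -1.5 0" --pt "0 0 -0.5 0" --pt "0 0 0 0" --pt "0 0 0 0"

```text
time_s: 9.43
tool_pos: [0.5454, -0.2084, 0.1471]
tcp_rot: [0.0, 0.59, 0.808, 0.0]
wrist_force: [-0.2, -0.3, -0.6]
grip_width: 0.0002
grasp_force: 0.0
```

arm_command --pt "-1 0 0 0" --pt "-2 0 0 0" --pt "-2 0 0 0" --pt "-1.5 0 0 0" --pt "-0.7 0 0 0" --pt "0 0 0 0" --pt "0 0 0 0" --pt "0 0 0 0"

```text
time_s: 10.1
tool_pos: [0.567, -0.2764, 0.1467]
tcp_rot: [-0.001, 0.59, 0.808, 0.0]
wrist_force: [1.0, 0.3, -0.5]
grip_width: 0.0003
grasp_force: 0.0
```

```bash
python3 - <<'E'
from bench import ctrl;from h import *
import cv2
rep(ctrl,(0,-.07,.087))
b=ctrl.grab_frame("scene")['frame'][180:330,270:430,::-1]
cv2.imwrite('pics/c3.png',cv2.resize(b,None,fx=3.5,fy=3.5,interpolation=cv2.INTER_CUBIC))
E
```

```text
t 10.1 local mm [ -0.1 -70.3] z 146.7 xyaw 0.07521869251601743 zax [-0.001  0.001 -1.   ] F local [ 1. -0.] -0.5 grip 0.0002657936335851348
delta cm [0.01814471 0.01158552 5.97123089]
```

View pics/c3.png

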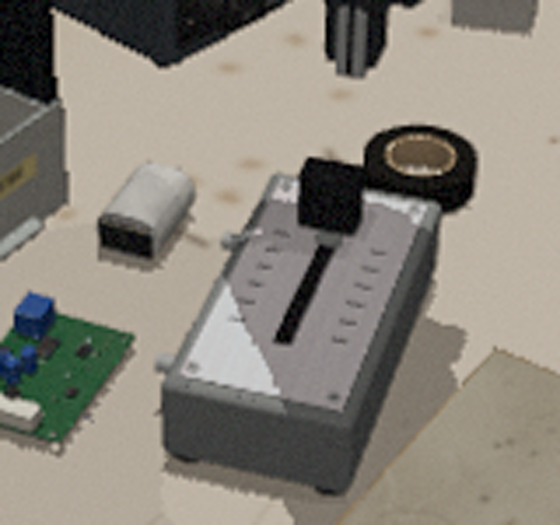

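The knob (crop ~330,195) stands at the right-hand end of its slot; fingers clear on the right. Lower and push left.

arm_command --pt "0 0 1 0" --pt "0 0 1.5 0" --pt "0 0 1.5 0" --pt "0 0 1 0" --pt "0 0 0.7 0" --pt "0 0 0.3 0" --pt "0 0 0 0" --pt "0 0 0 0"

```text
time_s: 10.82
tool_pos: [0.5675, -0.2776, 0.0876]
tcp_rot: [0.0, 0.59, 0.808, 0.0]
wrist_force: [0.3, -1.0, -0.4]
grip_width: -0.0
grasp_force: 0.0
```

arm_command --pt "0.4 0 0 0" --pt "0.4 0 0 0" --pt "0.3 0 0 0" --pt "0.2 0 0 0" --pt "0.1 0 0 0" --pt "0 0 0 0" --pt "0 0 0 0"

```text
time_s: 11.4
tool_pos: [0.5631, -0.264, 0.0874]
tcp_rot: [0.0, 0.59, 0.808, 0.0]
wrist_force: [0.4, -0.1, 0.6]
grip_width: 0.0001
grasp_force: 0.0
```

arm_command --pt "0.1 0 0 0" --pt "0.1 0 0 0" --pt "0.1 0 0 0" --pt "0 0 0 0" --pt "0 0 0 0"

```text
time_s: 11.82
tool_pos: [0.5621, -0.2612, 0.0873]
tcp_rot: [-0.0, 0.59, 0.808, -0.0]
wrist_force: [-0.8, -0.0, 0.7]
grip_width: 0.0
grasp_force: 0.0
```

arm_command --pt "0.1 0 0 0" --pt "0.1 0 0 0" --pt "0 0 0 0" --pt "0 0 0 0"

```text
time_s: 12.15
tool_pos: [0.5619, -0.2607, 0.0874]
tcp_rot: [0.001, 0.59, 0.807, -0.001]
wrist_force: [2.1, -4.9, -3.4]
grip_width: -0.0
grasp_force: 2.6
```

```bash
python3 -c "
from bench import ctrl;from h import *
rep(ctrl)"
```

```text
t 12.15 local mm [ -0.2 -53.7] z 87.4 xyaw -0.0014441734657850702 zax [ 0.001 -0.002 -1.   ] F local [ 0.5 -5.3] -3.4 grip -3.9275504169021126e-05
```

arm_command --pt "0.1 0 0 0" --pt "0.1 0 0 0" --pt "0 0 0 0" --pt "0 0 0 0"

```text
time_s: 12.48
tool_pos: [0.5614, -0.2592, 0.0875]
tcp_rot: [0.001, 0.59, 0.807, -0.001]
wrist_force: [1.8, -4.7, -3.0]
grip_width: -0.0
grasp_force: 2.6
```

arm_command --pt "0.1 0 0 0" --pt "0.1 0 0 0" --pt "0 0 0 0" --pt "0 0 0 0"

```text
time_s: 12.82
tool_pos: [0.5604, -0.2558, 0.0874]
tcp_rot: [0.0, 0.59, 0.807, -0.0]
wrist_force: [-0.6, -1.9, -0.3]
grip_width: 0.0
grasp_force: 1.0
```

arm_command --pt "0.1 0 0 0" --pt "0.1 0 0 0" --pt "0 0 0 0" --pt "0 0 0 0"

```text
time_s: 13.15
tool_pos: [0.5595, -0.2527, 0.0871]
tcp_rot: [-0.001, 0.59, 0.808, 0.0]
wrist_force: [-1.0, -0.2, -0.5]
grip_width: 0.0004
grasp_force: 0.0
```

```bash
python3 -c "
from bench import ctrl;from h import *
rep(ctrl)"
```

```text
t 13.15 local mm [ -0.  -45.4] z 87.1 xyaw 0.06971550112046998 zax [-0.001  0.001 -1.   ] F local [-1.   0.1] -0.5 grip 0.00037887086064572565
```

First click done (free at −45 mm). Next contact expected at −40.

arm_command --pt "0.2 0 0 0" --pt "0.2 0 0 0" --pt "0.1 0 0 0" --pt "0.1 0 0 0" --pt "0 0 0 0" --pt "0 0 0 0"

```text
time_s: 13.65
tool_pos: [0.5579, -0.2477, 0.0873]
tcp_rot: [-0.0, 0.59, 0.808, 0.0]
wrist_force: [-1.7, 0.9, -0.9]
grip_width: 0.0001
grasp_force: 0.1
```

arm_command --pt "0.1 0 0 0" --pt "0.1 0 0 0" --pt "0 0 0 0" --pt "0 0 0 0"

```text
time_s: 13.98
tool_pos: [0.5577, -0.2471, 0.0874]
tcp_rot: [0.001, 0.59, 0.807, -0.0]
wrist_force: [1.6, -5.0, -4.2]
grip_width: -0.0004
grasp_force: 2.5
```

arm_command --pt "0.1 0 0 0" --pt "0.1 0 0 0" --pt "0 0 0 0" --pt "0 0 0 0"

```text
time_s: 14.32
tool_pos: [0.5574, -0.2463, 0.0875]
tcp_rot: [0.002, 0.59, 0.807, -0.001]
wrist_force: [3.8, -8.2, -5.6]
grip_width: 0.0002
grasp_force: 4.2
```

arm_command --pt "0.1 0 0 0" --pt "0.1 0 0 0" --pt "0 0 0 0" --pt "0 0 0 0"

```text
time_s: 14.65
tool_pos: [0.5562, -0.2427, 0.0874]
tcp_rot: [0.0, 0.59, 0.807, -0.0]
wrist_force: [1.4, -1.5, -0.3]
grip_width: -0.0005
grasp_force: 1.3
```

```bash
python3 -c "
from bench import ctrl;from h import *
rep(ctrl)"
```

```text
t 14.65 local mm [ -0.2 -34.9] z 87.4 xyaw 0.010608257089700146 zax [ 0.    -0.001 -1.   ] F local [ 0.9 -1.8] -0.3 grip -0.0004912883787215235
```

arm_command --pt "0.1 0 0 0" --pt "0.1 0 0 0" --pt "0 0 0 0" --pt "0 0 0 0"

```text
time_s: 14.98
tool_pos: [0.5552, -0.2393, 0.0871]
tcp_rot: [-0.001, 0.59, 0.808, 0.0]
wrist_force: [0.3, -0.1, -0.8]
grip_width: 0.0001
grasp_force: 0.0
```

```bash
python3 -c "
from bench import ctrl;from h import *
rep(ctrl)"
```

```text
t 14.98 local mm [ -0.2 -31.3] z 87.1 xyaw 0.07526205248271367 zax [-0.001  0.001 -1.   ] F local [ 0.3 -0.2] -0.8 grip 9.505019795872035e-05
```

Second click done. Third: contact expected near −26, release near −19.

arm_command --pt "0.2 0 0 0" --pt "0.2 0 0 0" --pt "0.1 0 0 0" --pt "0 0 0 0" --pt "0 0 0 0"

```text
time_s: 15.4
tool_pos: [0.5539, -0.2352, 0.0873]
tcp_rot: [-0.0, 0.59, 0.808, 0.0]
wrist_force: [0.2, 0.6, -0.5]
grip_width: 0.0001
grasp_force: 0.0
```

arm_command --pt "0.1 0 0 0" --pt "0.1 0 0 0" --pt "0 0 0 0" --pt "0 0 0 0"

```text
time_s: 15.73
tool_pos: [0.5535, -0.2341, 0.0874]
tcp_rot: [0.0, 0.59, 0.807, -0.0]
wrist_force: [1.6, -3.5, -0.5]
grip_width: 0.0002
grasp_force: 1.4
```

arm_command --pt "0.1 0 0 0" --pt "0.1 0 0 0" --pt "0 0 0 0" --pt "0 0 0 0"

```text
time_s: 16.07
tool_pos: [0.5531, -0.2329, 0.0875]
tcp_rot: [0.001, 0.59, 0.807, -0.0]
wrist_force: [1.3, -5.3, -3.8]
grip_width: -0.0002
grasp_force: 2.7
```

arm_command --pt "0.1 0 0 0" --pt "0.1 0 0 0" --pt "0 0 0 0" --pt "0 0 0 0"

```text
time_s: 16.4
tool_pos: [0.5523, -0.2305, 0.0874]
tcp_rot: [0.001, 0.59, 0.807, -0.0]
wrist_force: [1.4, -4.1, -1.8]
grip_width: -0.0001
grasp_force: 1.8
```

```bash
python3 -c "
from bench import ctrl;from h import *
rep(ctrl)"
```

```text
t 16.4 local mm [ -0.2 -22.1] z 87.4 xyaw 0.01109318354335187 zax [ 0.001 -0.001 -1.   ] F local [ 0.1 -4.3] -1.8 grip -0.00010616725819046487
```

arm_command --pt "0.1 0 0 0" --pt "0.1 0 0 0" --pt "0 0 0 0" --pt "0 0 0 0"

```text
time_s: 16.73
tool_pos: [0.5513, -0.2269, 0.0872]
tcp_rot: [-0.001, 0.59, 0.808, 0.0]
wrist_force: [-0.6, 0.2, 0.4]
grip_width: -0.0
grasp_force: 0.1
```

```bash
python3 -c "
from bench import ctrl;from h import *
rep(ctrl)"
```

```text
t 16.73 local mm [ -0.1 -18.3] z 87.2 xyaw 0.07305339508830855 zax [-0.001  0.001 -1.   ] F local [-0.5  0.4] 0.4 grip -3.985909521198643e-05
```

arm_command --pt "0.1 0 0 0" --pt "0.1 0 0 0" --pt "0.1 0 0 0" --pt "0 0 0 0" --pt "0 0 0 0"

```text
time_s: 17.15
tool_pos: [0.5506, -0.2246, 0.0873]
tcp_rot: [-0.0, 0.59, 0.808, 0.0]
wrist_force: [-0.3, 0.1, 0.2]
grip_width: 0.0
grasp_force: 0.0
```

arm_command --pt "-0.5 0 0 0" --pt "-1 0 0 0" --pt "-1.5 0 0 0" --pt "-1 0 0 0" --pt "0 0 -1 0" --pt "0 0 -2 0" --pt "0 0 -2 0" --pt "0 0 -2 0" --pt "0 0 -1 0" --pt "0 0 0 0"

```text
time_s: 17.98
tool_pos: [0.5639, -0.264, 0.17]
tcp_rot: [0.002, 0.59, 0.807, 0.001]
wrist_force: [0.1, -0.2, -0.5]
grip_width: -0.0
grasp_force: 0.0
```

arm_command --pt "-2 -1 -1 0" --pt "-3 -2 -2 0" --pt "-3 -2 -2 0" --pt "-3 -2 -2 0" --pt "-2 -2 -1 0" --pt "-1 -1 0 0" --pt "0 0 0 0" --pt "0 0 0 0" --pt "0 0 0 0"

```text
time_s: 18.73
tool_pos: [0.5109, -0.4247, 0.2456]
tcp_rot: [-0.001, 0.589, 0.808, 0.001]
wrist_force: [0.5, -0.1, -0.7]
grip_width: -0.0001
grasp_force: 0.0
```

```bash
python3 - <<'E'
from bench import ctrl;from h import *
import cv2
rep(ctrl)
p=ctrl.grab_frame("top");a=p['frame'][160:320,250:460,::-1]
cv2.imwrite('pics/c4.png',cv2.resize(a,None,fx=3.75,fy=3.75,interpolation=cv2.INTER_CUBIC))
for d in ctrl.search_frame(p,"knob_top")[:2]:
    x,y,w,h=d['bbox'];print(d,RC.T@(px2w(p,(x+w/2,y+h/2),.094)[:2]-C)*1e3)
for t in("motor","tape","board"):print(t,[(np.round(d['bbox']).tolist(),round(d['score'],2)) for d in ctrl.search_frame(p,t)[:1]])
E
```

```text
t 18.73 local mm [ -98.7 -194.6] z 245.6 xyaw 0.1435356120127267 zax [-0.001  0.003 -1.   ] F local [ 0.5 -0.2] -0.7 grip -6.140095748754832e-05
{'bbox': [327.3, 249.4, 10.5, 19.0], 'score': 0.69} [-4.09437234 10.25589753]
{'bbox': [341.4, 176.4, 39.9, 26.4], 'score': 0.17} [ 89.86566151 -66.75605572]
motor [([343.0, 175.0, 36.0, 27.0], 0.58)]
tape [([409.0, 223.0, 43.0, 38.0], 0.6)]
board [([261.0, 186.0, 55.0, 42.0], 0.63)]
```

View pics/c4.png

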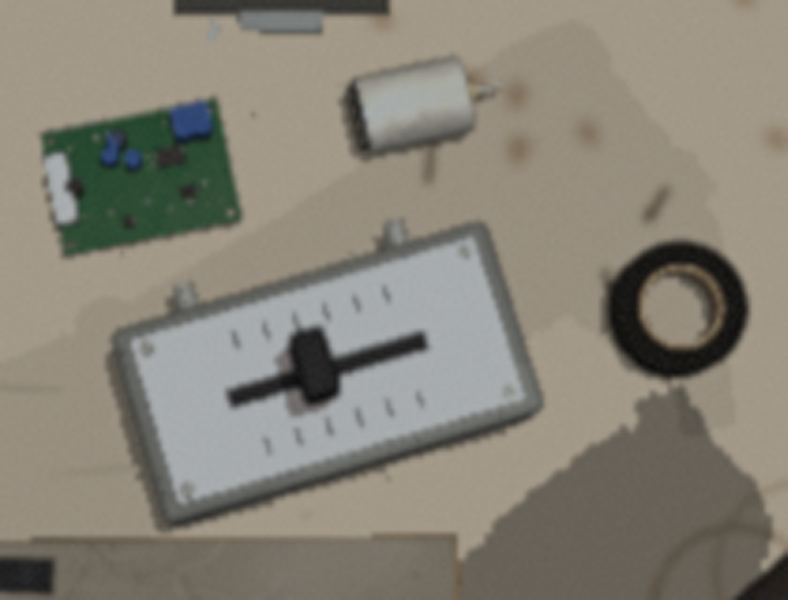

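The knob is now at crop (313,363), two pitches (about 66 px) left of its start in the first notch, so it is at the third. The motor, board and tape have not moved, and the arm is clear.

```bash
python3 -c "
from bench import ctrl
print(ctrl.finish_job())"
```

```text
the job is handed in; nothing more can be done
None
```

I pushed the lever to the right-hand end, then left click by click to the third click, where the last picture shows it. The motor, board and tape are where they were, and I handed the job in at about 19 s with the arm clear.

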